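# Check a probe thermometer on its three-pad reference station

## Robot

A 6-joint arm with a two-finger parallel gripper is mounted at the origin on a cart in front of the work surface, level with it; the furniture and walls round the work are solid. World frame = base frame: x ahead of the robot, y to its left, z up, the work surface at z = 0. Lengths are in m, angles in rad, forces in N, time in s.
With the tool pointing down it reaches from about 0.375 to 0.975 m from the base axis. Payload 3.8 kg.
Tool frame: the origin (TCP) lies at the very end of the fingers, on their centre line; the grasp point (between the pads) lies bot.hold_point_z behind it (bot.hold_point_z is the distance from the TCP to the grasp point, in m); z points along the fingers, y is the line along which they close (so a half turn about z gives the same grasp; the last joint's range is limited). The gripper opens to 85 mm and grips with 20 to 120 N. Pads are 22 mm wide; open, the fingers measure 114 mm over their backs; the gripper's body (76 mm by 85 mm) begins 54 mm behind the grasp point. The pads swing forward as they close: fully open they stand 13 mm farther back than shut.
Start: joints at [-1.149, 0.264, 1.604, -0, 1.274, -0.037], TCP at [0.299, -0.605, 0.231] pointing down, gripper open.
Joint ranges: [-2.63, 2.63], [-0.94, 2.18], [0.31, 2.57], [-1.31, 4.45], [0, 2.66], [-2.55, 2.55]. Speed limits (rad/s): [2.57, 2.57, 3.14, 3.14, 3.14, 3.14].

## Interface

Orientations are given as a rotation vector (axis times angle).
In Python, from workcell import bot gives the robot as it stands.
- The arm moves only by the shell command python3 jog.py 'ROWS' [OPENING] [FORCE]. ROWS is a JSON list of rows, 1 to 5 of them, each of 4 numbers: dx, dy, dz in m, then a turn about the tool's z in rad; each row shifts and turns the commanded pose from where the row before left it, along the tool's axes as they then stand; what a row does not reach is not made up. A row lasts 1/8 s, in which the tool goes at most 0.0625 m and 0.188 rad, less where a joint would pass 70% of its speed; a pose out of reach is approached as far as the arm can. OPENING is the opening from 0.0 (shut) to 1.0 (fully open), set as the command begins (- or left out keeps the last). The fingers move at their own pace and stop on an object; FORCE is the grip in N (left out, the last holds). Time passes only in rows, so rows that do not move let the fingers close. It prints the time, the measured TCP pose, the force, the opening and the grip force at its end.
- bot.read_state(): the state, without advancing time (a new reading comes with each control period).
- bot.read_camera(name): name is "side" or "top" or "wrist"; returns the picture (480x640x3 uint8, red, green, blue); there is no depth.
- bot.camera_info(name): a dict with "intrinsics" (3x3 intrinsics, pixels), "extrinsics" (4x4, takes a point from camera to world coordinates). Camera axes: x right, y down, z forward; pixel columns grow to the right and rows downward; lengths in m; the calibration is good to about 2 mm. A picture is of the moment at which its call begins: read the wrist's pose just before it. camera_info takes no time and is no camera call; for the wrist camera it gives the pose at the moment of the call.
- bot.finish_job(): hands the job in; it is judged then, once.
The state is a dict: "time": time; "q": joint angles; "joint_vel": joint speeds; "joint_torque": joint torques, N m; "tool_pos": TCP position; "tcp_rot": TCP orientation; "wrist_force": force on the tool from outside, world axes, zero at the start; "torque": the same for the moment, N m; "width": opening from 0.0 (shut) to 1.0 (fully open); "grip_force": force on a finger pad.
Only numpy, scipy, OpenCV 4.12 (cv2) and the standard library are available. Lean on these libraries where they do the work, as an engineer would, in place of code of your own. Each camera call takes 0.05 s, during which the arm holds its last target. There are 200 camera calls.

## Task

Check the probe thermometer before service: take it out of its dock by the steel shaft, lay it down, then take it again by the white handle only. With its tip press the round pad, then the square pad, then the triangular pad of the reference station near their middles, each gently down at least half its travel for half a second and then let up again; finish by laying the probe flat over the middle of the notepad and letting go. Never drop it, keep the gripper itself off the pads, and leave the other things on the worktop where they stand.

Things in the scene. Friction and masses are not known exactly. Their poses are not given: they have to be found in the camera images.
- probe: Probe thermometer, 192 mm long: white box-shaped handle 110 x 26 x 32 mm (x, y, z), steel shaft in front. Origin: centre of the handle's underside; x points to the tip, z out of its top face (small black window). Handle: x -55 to 55, z 0 to 32 mm. About 0.1 kg, centre of mass near x = 10 mm. Starts level in the dock, handle between the dock's walls.
- probe_shaft: The probe's steel shaft, fixed to the handle: 12 mm round rod from its origin (front of the handle, x = 55, y = 0, z = 16 mm in the probe's frame) 70 mm along its x, then a 12 mm taper. The fingers may hold it to take the probe from the dock, but must not touch it while a pad is pressed.
- probe_tip (a point): The rounded tip of the shaft (radius 3 mm), at x = 137, y = 0, z = 16 mm in the probe's frame.
- dock: Fixed grey trough. Origin: centre of its underside; x: where the docked probe's tip points. Spans x -67 to 58, y -27 to 27 mm. Floor 20 mm above the worktop, docked probe's origin above the dock's. Side walls to x = 48 mm and a back wall, 57 mm high, 33 mm apart inside, stand over the handle, which cannot be gripped there. The shaft sticks out in front, axis at 36 mm height. Lift straight up.
- station: Fixed grey reference station, a box 105 x 215 mm (x, y), top 35 mm above the worktop. Origin: centre of its underside. A display head stands on its far (+x) side, x 25 to 51, y -65 to 65 mm, top 83 mm above the worktop. The three pads lie in a row at x = -18 mm, y = -70, 0 and 70 mm, in an order that varies.
- round_centre (a point): Centre of the top face of the round steel pad (a disc 35 mm across), 49 mm above the worktop when up; moves with the pad. It stands in a thin black collar of the same shape, 43 mm across.
- square_centre (a point): Centre of the top face of the square steel pad (a square of about 31 mm side), 49 mm above the worktop when up; moves with the pad. It stands in a thin black collar of the same shape, 39 mm side.
- triangle_centre (a point): Centre of the top face of the triangle steel pad (an equilateral triangle of 41 mm side, corners 24 mm and edges 12 mm from its centre), 49 mm above the worktop when up; moves with the pad. It stands in a thin black collar of the same shape, 50 mm side.
- pad_round (a joint): Travel of the round pad in m: 0 up, 0.006 fully down (about 2.5 N, spring); a touch counts from 0.0025 with the tip within 11 mm of the pad's centre.
- pad_square (a joint): Travel of the square pad in m: 0 up, 0.006 fully down (about 2.5 N, spring); a touch counts from 0.0025 with the tip within 11 mm of the pad's centre.
- pad_triangle (a joint): Travel of the triangle pad in m: 0 up, 0.006 fully down (about 2.5 N, spring); a touch counts from 0.0025 with the tip within 11 mm of the pad's centre.
- notepad: Fixed notepad lying flat, 148 x 109 mm (x, y), top 11 mm above the worktop. Origin: centre of its underside. The probe may be laid down here for the regrasp and must lie here at the end.
- salt_shaker: Salt shaker, 44 mm across, 90 mm tall, standing in front of the station. Origin (as for all the following): centre of its underside. Bystander: leave it alone.
- spice_a: Spice jar with a green cap, 44 mm across, 100 mm tall, to the right of the station. Bystander.
- small_tin: Tin, 57 mm across, 72 mm tall, to the left of the station. Bystander.
- pepper_mill: Wooden pepper mill, 58 mm across, 170 mm tall, behind the station. Bystander. (Fixed kettle and jars, up to 280 mm tall, stand further back, beyond 0.78 m ahead of the robot's base.)
- mug_blue: Pale mug, 78 x 109 mm, 101 mm tall. Bystander.
- half_tin: Low tin, 75 mm across, 58 mm tall. Bystander.
- lemon: Lemon, 76 x 56 x 55 mm. Bystander.
- garlic: Garlic bulb, 54 mm across, 53 mm tall. Bystander.

How it is judged:
By the outcome, as a careful person would: the job done as asked, in the order asked, and still so for the second after the job is handed in, with the robot touching nothing.
It also fails if it takes over 72 s, if anything falls off the work surface, if the arm or the gripper's body presses on something with over 40 N, if the wrist force passes 120 N, or if a joint passes its speed limit or range.

## Working session

There is one attempt and no reset: what is moved stays moved. The work goes in short steps, Python scripts to look and compute and a shell command to move; the robot and the scene stay as the last step left them, time stands still between calls to the robot, and variables do not carry over. Pictures are saved under pics/ and viewed, at most 12 in all, crops included, and the job is handed in when it is done.

```bash
ls; mkdir -p pics; python3 - <<'E'
from workcell import bot
import cv2,numpy as np
for n in ("top","side"):
    im=bot.read_camera(n); cv2.imwrite(f"pics/{n}0.png",im[:,:,::-1])
    ci=bot.camera_info(n); print(n,np.round(ci["intrinsics"],1).tolist(),np.round(ci["extrinsics"],3).tolist())
s=bot.read_state(); print(s["time"],s["tool_pos"],s["tcp_rot"],bot.hold_point_z)
E
```

```text
jog.py
pics
workcell.py
top [[552.8, 0.0, 319.1], [0.0, 552.8, 240.5], [0.0, 0.0, 1.0]] [[0.013, -0.999, 0.048, 0.472], [-1.0, -0.013, 0.011, -0.149], [-0.01, -0.048, -0.999, 1.367], [0.0, 0.0, 0.0, 1.0]]
side [[552.8, 0.0, 314.5], [0.0, 552.8, 243.7], [0.0, 0.0, 1.0]] [[-0.84, 0.346, -0.419, 1.141], [0.543, 0.54, -0.643, 0.788], [0.003, -0.767, -0.641, 0.983], [0.0, 0.0, 0.0, 1.0]]
0.1 [ 0.29865905 -0.6045689   0.23005728] [-3.05729787e+00 -7.13913620e-01  6.12551550e-04] 0.0187
```

View pics/top0.png

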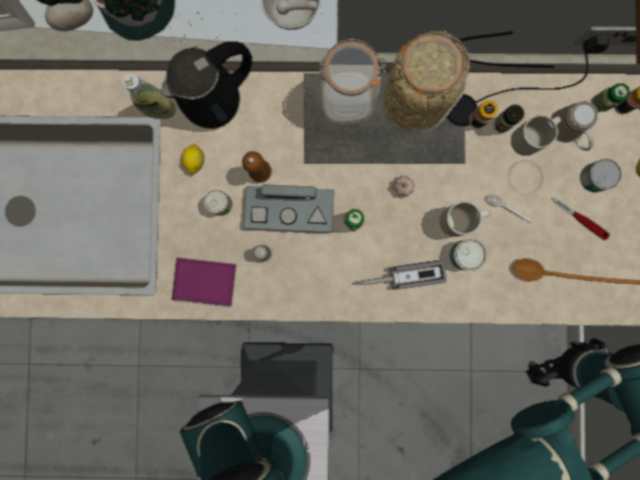

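View pics/side0.png

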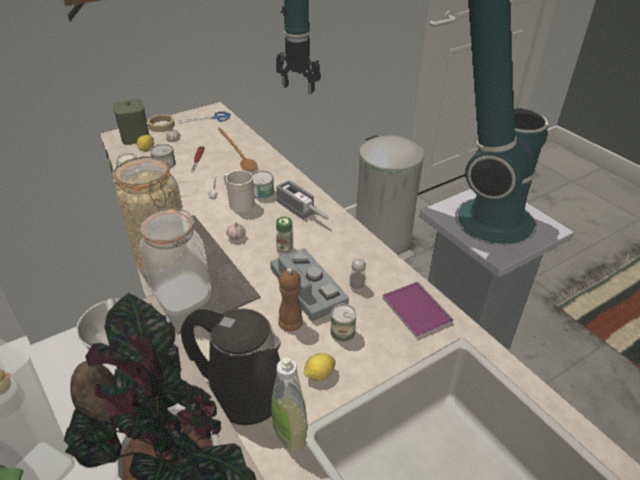

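The top view shows the station at about (288,208) with its pads left to right: square (259,214), round (288,216), triangle (317,215). The notepad is at (204,282). The docked probe is near (417,275) with its tip at (355,283), and the shaker at (261,253) stands in front of the square pad. The side view agrees.

```bash
cat > h.py <<'E'
from workcell import bot
import cv2,numpy as np
def ray(ci,uv,z):
    K,E=np.array(ci["intrinsics"]),np.array(ci["extrinsics"])
    d=E[:3,:3]@np.linalg.inv(K)@np.array([uv[0],uv[1],1.]); o=E[:3,3]
    return o+d*(z-o[2])/d[2]
def proj(ci,p):
    K,E=np.array(ci["intrinsics"]),np.array(ci["extrinsics"])
    c=K@(E[:3,:3].T@(np.array(p)-E[:3,3])); return c[:2]/c[2]
def yaw(): # tool x heading, deg
    s=bot.read_state(); R=cv2.Rodrigues(np.array(s["tcp_rot"]))[0]
    return np.degrees(np.arctan2(R[1,0],R[0,0]))
def to(p,h): # tool-axis displacement to world xyz, turn to tool x heading h deg (turn applied after)
    s=bot.read_state(); R=cv2.Rodrigues(np.array(s["tcp_rot"]))[0]
    d=R.T@(np.array(p)-s["tool_pos"]); t=-np.radians((h-yaw()+180)%360-180)
    print("t",s["time"],"pos",np.round(s["tool_pos"],4),"yaw",round(yaw(),2),"tool d",np.round(d,4),"turn",round(t,4),"q",np.round(s["q"],2))
E
python3 - <<'E'
from h import *
im=cv2.imread("pics/top0.png"); ci=bot.camera_info("top")
for nm,uv,z in [("station",(288,208),.035),("sq",(259,214),.049),("ro",(288,216),.049),("tri",(317,215),.049),("tip",(355,283),.036),("dock",(417,275),.057),("salt",(261,250),.09),("saltbase",(261,255),.0),("spice",(354,217),.1),("tin",(216,203),.072),("mug",(463,219),.1),("half",(468,254),.058)]:
    print(nm,np.round(ray(ci,uv,z),3))
hsv=cv2.cvtColor(im,cv2.COLOR_BGR2HSV)
m=cv2.inRange(hsv,(140,80,30),(175,255,255)); m[:230]=0
c=max(cv2.findContours(m,0,2)[0],key=cv2.contourArea)
r=cv2.minAreaRect(c); print(r,[np.round(ray(ci,p,.011),3).tolist() for p in cv2.boxPoints(r)],ray(ci,r[0],.011))
cv2.imwrite("pics/crop1.png",np.hstack([cv2.resize(im[190:310,225:345],(400,400),interpolation=2),cv2.resize(im[220:320,345:445],(400,400),interpolation=2)]))
E
```

```text
station [ 0.613 -0.059  0.035]
sq [0.596 0.009 0.049]
ro [ 0.592 -0.06   0.049]
tri [ 0.596 -0.13   0.049]
tip [ 0.434 -0.223  0.036]
dock [ 0.456 -0.368  0.057]
salt [ 0.509 -0.002  0.09 ]
saltbase [0.499 0.008 0.   ]
spice [ 0.587 -0.215  0.1  ]
tin [0.619 0.108 0.072]
mug [ 0.586 -0.465  0.1  ]
half [ 0.507 -0.487  0.058]
((203.43869018554688, 281.5313720703125), (58.53471755981445, 41.150054931640625), 6.581944942474365) [[0.389, 0.223, 0.011], [0.49, 0.214, 0.011], [0.475, 0.071, 0.011], [0.375, 0.08, 0.011]] [0.43222555 0.14721449 0.011     ]
```

View pics/crop1.png

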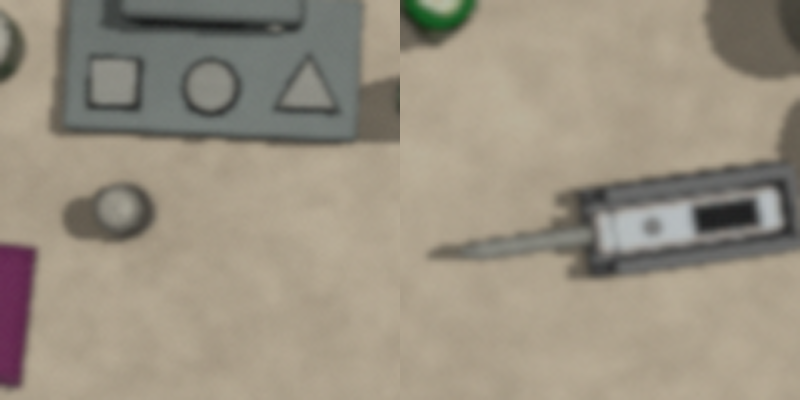

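The crop gives the probe tip at (353,283.5) and the handle front at (394.5,278) in top-image pixels. The square, round and triangle pads are each clear, and the triangle's apex points away from the robot.

```bash
python3 - <<'E'
from h import *
ci=bot.camera_info("top")
a=ray(ci,(353,283.5),.036); b=ray(ci,(394.5,278),.036)
# handle mid at front/back ends on top z=.052
f=ray(ci,(345+600/4,220+232/4),.052); k=ray(ci,(345+783/4,220+207/4),.052)
print(a,b,f,k); 
for p,q in((a,b),(f,k)): d=p-q; print(np.degrees(np.arctan2(d[1],d[0])),np.linalg.norm(d))
u=(a-b)/np.linalg.norm(a-b); g=a-.062*u; print(g)
to([g[0],g[1],.16],np.degrees(np.arctan2(u[1],u[0])))
ps={}
for n,uv in dict(sq=(114,83),ro=(212,87),tri=(308,90)).items():
    print(n,ray(ci,(225+uv[0]*.3,190+uv[1]*.3),.049))
print(bot.camera_info("wrist")["extrinsics"])
E
```

```text
[ 0.43301297 -0.21797463  0.036     ] [ 0.44749647 -0.31733301  0.036     ] [ 0.45092263 -0.55275046  0.052     ] [ 0.46710048 -0.66064586  0.052     ]
98.2936109053202 0.10040847233146082
98.52741207886376 0.10910151950128379
[ 0.44195621 -0.27932622  0.036     ]
t 0.1 pos [ 0.2987 -0.6046  0.2301] yaw 26.29 tool d [ 0.2725 -0.228   0.0706] turn -1.2567 q [-1.15  0.26  1.61  0.    1.27 -0.04]
sq [0.5942236  0.00878825 0.049     ]
ro [ 0.59219344 -0.06168645  0.049     ]
tri [ 0.59086808 -0.13062772  0.049     ]
[[ 0.44299518 -0.86204708 -0.24623181  0.3606984 ]
 [-0.89652169 -0.42658008 -0.11949178 -0.57356517]
 [-0.00203004  0.27368644 -0.96181683  0.37312618]
 [ 0.          0.          0.          1.        ]]
```

```bash
python3 jog.py '[[0.045,-0.0363,0.01,0],[0.045,-0.0363,0.01,0],[0.045,-0.0363,0.01,0],[0.045,-0.0363,0.01,0],[0.045,-0.0363,0.01,0]]' 0.6
python3 jog.py '[[0.045,-0.0363,0.01,0],[0,0,0,-0.18],[0,0,0,-0.18],[0,0,0,-0.18],[0,0,0,-0.18]]'
python3 jog.py '[[0,0,0,-0.18],[0,0,0,-0.18],[0,0,0,-0.177]]'
python3 - <<'E'
from h import *
c0=bot.camera_info("wrist"); im=bot.read_camera("wrist"); cv2.imwrite("pics/w1.png",im[:,:,::-1])
np.save("w1.npy",np.array([0])); import pickle; pickle.dump(c0,open("w1.pkl","wb"))
to([.444,-.29,.16],98.3)
print(proj(c0,[.444,-.29,.036]))
E
```

```text
time: 0.72
tool_pos: [0.4205, -0.3409, 0.1806]
tcp_rot: [-3.059, -0.714, 0.0]
wrist_force: [0.2, 0.6, 0.3]
width: 0.599
grip_force: 0.0
time: 1.35
tool_pos: [0.4443, -0.2899, 0.1708]
tcp_rot: [-2.605, -1.754, 0.001]
wrist_force: [0.7, 0.5, -0.0]
width: 0.601
grip_force: 0.0
time: 1.72
tool_pos: [0.4442, -0.2901, 0.1707]
tcp_rot: [-2.047, -2.382, 0.0]
wrist_force: [-0.7, 0.2, 0.1]
width: 0.599
grip_force: 0.0
t 1.775 pos [ 0.4442 -0.2901  0.1708] yaw 98.94 tool d [ 0.0001 -0.0002  0.0108] turn 0.0111 q [-0.63  0.04  1.98  0.    1.13 -0.78]
[318.53054869 233.58166733]
```

View pics/w1.png

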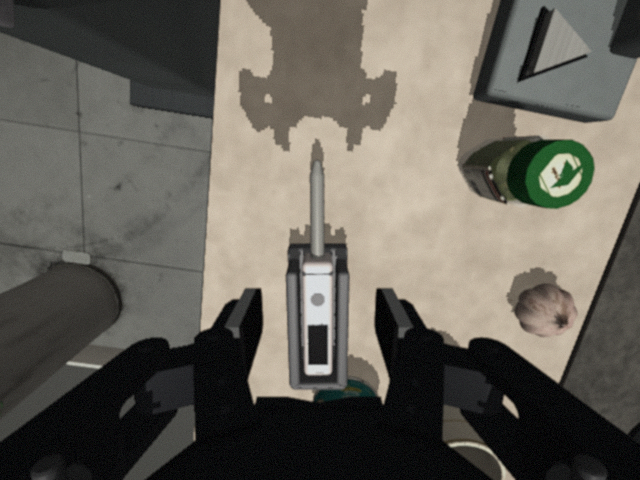

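Wrist view: the shaft is nearly vertical in the image, with its tip at (317,162), its root near (318,255), and the handle's front edge near (318,262).

```bash
python3 - <<'E'
from h import *
import pickle
c=pickle.load(open("w1.pkl","rb"))
t=ray(c,(317,162),.036); r=ray(c,(318,245),.036); f=ray(c,(318,263),.052); k=ray(c,(318,376),.052)
print(t,r,f,k,np.linalg.norm(f-k),np.linalg.norm((t-f)[:2]))
for d in(t-r,f-k,t-k): print(np.degrees(np.arctan2(d[1],d[0])))
u=(t-k);u[2]=0;u/=np.linalg.norm(u); g=t-.060*u; g[2]=.0225; print(g)
to(g,np.degrees(np.arctan2(u[1],u[0])))
E
```

```text
[ 0.43382068 -0.23137662  0.036     ] [ 0.445077   -0.30011019  0.036     ] [ 0.4467383  -0.31085043  0.052     ] [ 0.46314791 -0.41887884  0.052     ] 0.10926761262312087 0.08051678161609276
99.3006199616292
98.63724795079756
98.88960869758084
[ 0.44309255 -0.29065589  0.0225    ]
t 1.775 pos [ 0.4442 -0.2901  0.1708] yaw 98.94 tool d [-0.0005 -0.0011  0.1483] turn 0.0008 q [-0.63  0.04  1.98  0.    1.13 -0.78]
```

```bash
python3 jog.py '[[0,-0.001,0.05,0],[0,0,0.05,0],[0,0,0.035,0],[0,0,0.013,0],[0,0,0,0]]'
python3 jog.py '[[0,0,0,0],[0,0,0,0],[0,0,0,0],[0,0,0,0],[0,0,0,0]]' 0 100
python3 jog.py '[[0,0,-0.005,0],[0,0,-0.015,0],[0,0,-0.03,0],[0,0,-0.04,0],[0,0,-0.04,0]]'
python3 - <<'E'
from h import *
im=bot.read_camera("side"); ci=bot.camera_info("side"); u,v=map(int,proj(ci,[.444,-.29,.15])); print(u,v)
w=bot.read_camera("wrist")
cv2.imwrite("pics/s2.png",np.hstack([cv2.resize(im[v-60:v+60,u-60:u+60],(400,400),interpolation=2),cv2.resize(w,(400,300))[:, :] if 0 else cv2.resize(w[:,80:560],(400,400))])[:,:,::-1])
# destination: probe x=15 over notepad middle, grasp x=77, heading 85
m=np.array([.432,.147]); h=85.; d=np.array([np.cos(np.radians(h)),np.sin(np.radians(h))]); g=m+.062*d
print(g); to([g[0],g[1],.13],h)
E
```

```text
time: 2.4
tool_pos: [0.4431, -0.2902, 0.0227]
tcp_rot: [-2.055, -2.374, 0.0]
wrist_force: [0.4, -0.3, 0.3]
width: 0.599
grip_force: 0.0
time: 3.02
tool_pos: [0.4447, -0.2913, 0.0251]
tcp_rot: [2.053, 2.374, 0.0]
wrist_force: [-1.5, 1.3, 6.2]
width: 0.098
grip_force: 97.9
time: 3.65
tool_pos: [0.4433, -0.2903, 0.1551]
tcp_rot: [2.055, 2.376, 0.0]
wrist_force: [0.8, -0.4, -0.3]
width: 0.096
grip_force: 97.8
313 176
[0.43740366 0.20876407]
t 3.75 pos [ 0.4469 -0.2929  0.1598] yaw 98.3 tool d [0.498  0.0629 0.0265] turn 0.2322 q [-0.63  0.05  1.99  0.    1.09 -0.77]
```

View pics/s2.png

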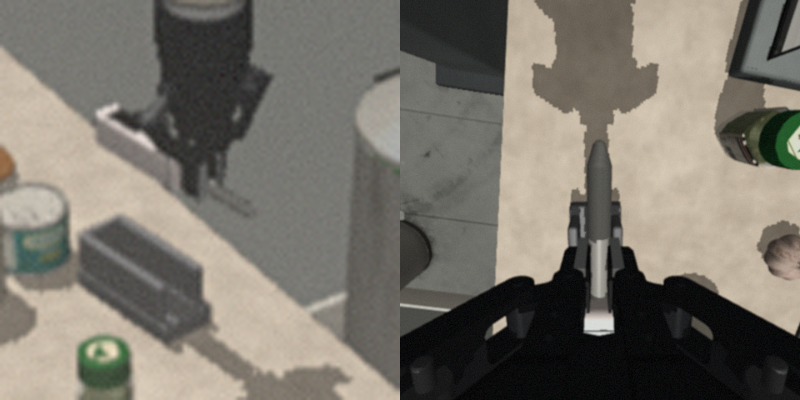

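The probe came straight out of the dock and is held level by the shaft. Next I carry it to the notepad.

```bash
python3 jog.py '[[0.03,0.004,0,0],[0.05,0.0063,0,0],[0.05,0.0063,0,0],[0.05,0.0063,0,0],[0.05,0.0063,0,0]]'
python3 jog.py '[[0.05,0.0063,0,0],[0.05,0.0063,0,0],[0.05,0.0063,0,0],[0.05,0.0063,0,0],[0.05,0.0063,0,0]]'
python3 jog.py '[[0.018,0.002,0,0],[0,0,0,0.08],[0,0,0,0.08],[0,0,0,0.07],[0,0,0,0]]'
python3 jog.py '[[0,0,0,0],[0,0,0,0]]'
python3 - <<'E'
from h import *
to([.4374,.2088,.0135],85)
E
```

```text
time: 4.38
tool_pos: [0.4384, -0.0571, 0.1529]
tcp_rot: [-2.055, -2.376, 0.0]
wrist_force: [0.6, 0.9, -1.6]
width: 0.094
grip_force: 97.9
time: 5.0
tool_pos: [0.4335, 0.1948, 0.153]
tcp_rot: [-2.055, -2.377, 0.0]
wrist_force: [0.6, 0.9, -0.5]
width: 0.096
grip_force: 97.9
time: 5.62
tool_pos: [0.4333, 0.2106, 0.1529]
tcp_rot: [-2.313, -2.125, 0.002]
wrist_force: [0.4, -0.6, -1.2]
width: 0.099
grip_force: 97.9
time: 5.88
tool_pos: [0.4336, 0.2111, 0.1532]
tcp_rot: [2.313, 2.126, -0.0]
wrist_force: [-0.3, -0.4, -0.5]
width: 0.097
grip_force: 97.9
t 5.875 pos [0.4336 0.2111 0.1532] yaw 85.15 tool d [-0.002   0.004   0.1397] turn 0.0027 q [ 0.4  -0.04  2.09 -0.    1.09  0.49]
```

```bash
python3 jog.py '[[-0.002,0.004,0.05,0],[0,0,0.05,0],[0,0,0.022,0],[0,0,0.006,0],[0,0,0,0]]'
python3 jog.py '[[0,0,0.002,0],[0,0,0.002,0],[0,0,0,0]]'
python3 jog.py '[[0,0,0.002,0],[0,0,0.0015,0],[0,0,0,0]]'
```

```text
time: 6.5
tool_pos: [0.4379, 0.2091, 0.0256]
tcp_rot: [2.314, 2.125, 0.0]
wrist_force: [-0.9, 0.0, -0.4]
width: 0.098
grip_force: 97.9
time: 6.88
tool_pos: [0.4378, 0.2092, 0.0218]
tcp_rot: [2.313, 2.125, 0.001]
wrist_force: [-0.1, 0.1, -1.1]
width: 0.094
grip_force: 97.9
time: 7.25
tool_pos: [0.4372, 0.2089, 0.0175]
tcp_rot: [-2.314, -2.125, 0.001]
wrist_force: [0.1, 0.3, -0.9]
width: 0.095
grip_force: 97.9
```

```bash
python3 jog.py '[[0,0,0.0015,0],[0,0,0,0]]'
python3 jog.py '[[0,0,0.001,0],[0,0,0,0]]';python3 jog.py '[[0,0,0.001,0],[0,0,0,0]]'
```

```text
time: 7.5
tool_pos: [0.4375, 0.2091, 0.0163]
tcp_rot: [2.314, 2.125, 0.0]
wrist_force: [-0.2, -0.7, -0.1]
width: 0.096
grip_force: 98.0
time: 7.75
tool_pos: [0.4376, 0.2092, 0.0159]
tcp_rot: [-2.314, -2.125, 0.0]
wrist_force: [-1.9, -0.2, 4.9]
width: 0.097
grip_force: 98.5
time: 8.0
tool_pos: [0.4377, 0.2093, 0.0156]
tcp_rot: [-2.314, -2.125, -0.0]
wrist_force: [-3.8, -0.5, 11.3]
width: 0.094
grip_force: 99.2
```

```bash
python3 jog.py '[[0,0,-0.0013,0],[0,0,0,0]]'
python3 jog.py '[[0,0,0,0],[0,0,0,0],[0,0,0,0],[0,0,0,0]]' 0.45 30
python3 jog.py '[[0,0,-0.02,0],[0,0,-0.04,0],[0,0,-0.05,0],[-0.04,0,-0.03,0],[-0.04,0,0,0]]' 0.6
python3 jog.py '[[-0.04,0,0,0],[0,0,0,0]]'
python3 - <<'E'
from h import *
import pickle
c0=bot.camera_info("wrist"); im=bot.read_camera("wrist"); cv2.imwrite("pics/w3.png",im[:,:,::-1])
pickle.dump(c0,open("w3.pkl","wb")); to([.43,.147,.03],85)
E
```

```text
time: 8.25
tool_pos: [0.4377, 0.2091, 0.016]
tcp_rot: [2.314, 2.125, 0.001]
wrist_force: [-1.6, -0.4, 4.8]
width: 0.095
grip_force: 98.5
time: 8.75
tool_pos: [0.4374, 0.209, 0.0155]
tcp_rot: [-2.314, -2.125, 0.0]
wrist_force: [-0.2, 0.1, -0.3]
width: 0.451
grip_force: 0.0
time: 9.38
tool_pos: [0.4332, 0.1294, 0.1592]
tcp_rot: [2.309, 2.125, 0.01]
wrist_force: [-0.2, -0.2, -0.4]
width: 0.6
grip_force: 0.0
time: 9.62
tool_pos: [0.4269, 0.0876, 0.1556]
tcp_rot: [2.317, 2.121, -0.0]
wrist_force: [-0.5, 1.1, -0.6]
width: 0.599
grip_force: 0.0
t 9.675 pos [0.4272 0.0887 0.1556] yaw 84.97 tool d [ 0.0583 -0.0023  0.1256] turn -0.0005 q [ 0.15 -0.14  2.17  0.    1.1   0.23]
```

View pics/w3.png

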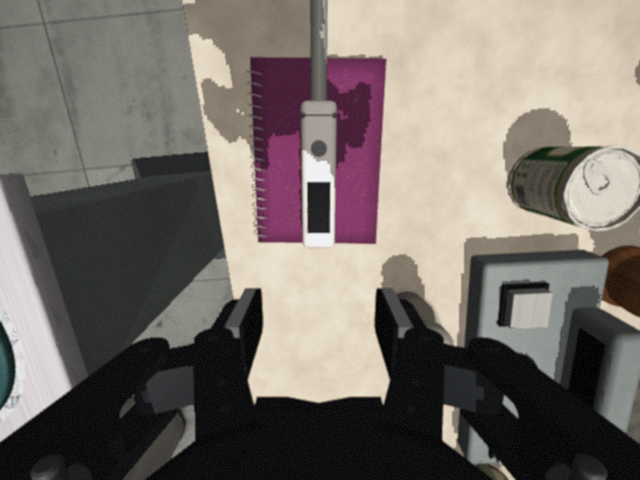

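The probe lies upright on the notepad. The top face of its handle runs from about (319,105) at the front to (319,237) at the back.

```bash
python3 - <<'E'
from h import *
import pickle
c=pickle.load(open("w3.pkl","rb"))
im=cv2.imread("pics/w3.png"); hsv=cv2.cvtColor(im,cv2.COLOR_BGR2HSV)
for r in (120,140,165,190,215,230):
    row=(hsv[r,270:380,1]<60)|(hsv[r,270:380,2]<40); 
    x=np.where(row)[0]+270; print(r,x.min(),x.max(),end=' | ')
f=ray(c,(319,106),.043); k=ray(c,(319,236),.043); d=f-k; print(f,k,np.linalg.norm(d),np.degrees(np.arctan2(d[1],d[0])))
o=(f+k)/2; print("origin",o); u=d/np.linalg.norm(d); g=o+.0*u; to([g[0],g[1],.0155],np.degrees(np.arctan2(d[1],d[0])))
E
```

```text
120 301 336 | 140 301 336 | 165 301 335 | 190 301 379 | 215 302 379 | 230 302 379 | [0.4357278  0.18604745 0.043     ] [0.42736678 0.0910414  0.043     ] 0.09537325090380122 84.97063252714538
origin [0.43154729 0.13854442 0.043     ]
t 9.675 pos [0.4272 0.0887 0.1556] yaw 84.97 tool d [ 5.000e-02 -1.000e-04  1.401e-01] turn 0.0001 q [ 0.15 -0.14  2.17  0.    1.1   0.23]
```

```bash
python3 jog.py '[[0.05,0,0,0],[0.0105,0,0.04,0],[0,0,0.05,0],[0,0,0.035,0],[0,0,0.011,0]]'
python3 jog.py '[[0,0,0.004,0],[0,0,0,0]]'
python3 jog.py '[[0,0,0,0],[0,0,0,0],[0,0,0,0],[0,0,0,0]]' 0 110
python3 jog.py '[[0,0,-0.005,0],[0,0,-0.015,0],[0,0,-0.03,0],[0,0,-0.04,0],[0,0,-0.04,0]]'
python3 jog.py '[[0,0,0,0],[0,0,0,0]]'
python3 - <<'E'
from h import *
import pickle
c0=bot.camera_info("wrist"); im=bot.read_camera("wrist"); 
pickle.dump(c0,open("w4.pkl","wb"))
s=bot.read_camera("side"); cs=bot.camera_info("side"); T=bot.read_state()["tool_pos"]; u,v=map(int,proj(cs,T)); print(T,u,v,np.round(proj(c0,T+[.0107,.122,.0125]),1))
cv2.imwrite("pics/w4.png",np.hstack([cv2.resize(s[v-60:v+60,u-60:u+60],(400,400),interpolation=2),im[:400,120:520][:,:,:]])[:,:,::-1])
cv2.imwrite("w4raw.png",im[:,:,::-1]);cv2.imwrite("s4raw.png",s[:,:,::-1])
to([.5,0,.15],40)
E
```

```text
time: 10.3
tool_pos: [0.4301, 0.1502, 0.0171]
tcp_rot: [-2.311, -2.125, 0.007]
wrist_force: [-1.5, -0.7, -1.0]
width: 0.599
grip_force: 0.0
time: 10.55
tool_pos: [0.4336, 0.1503, 0.0167]
tcp_rot: [2.313, 2.125, 0.003]
wrist_force: [-0.0, -0.5, -0.7]
width: 0.598
grip_force: 0.0
time: 11.05
tool_pos: [0.4339, 0.1501, 0.0173]
tcp_rot: [2.313, 2.124, 0.004]
wrist_force: [0.0, -0.0, 5.6]
width: 0.281
grip_force: 108.5
time: 11.68
tool_pos: [0.4321, 0.1496, 0.1475]
tcp_rot: [2.314, 2.125, 0.0]
wrist_force: [0.4, 0.1, -0.7]
width: 0.285
grip_force: 108.0
time: 11.92
tool_pos: [0.4319, 0.1496, 0.1455]
tcp_rot: [-2.314, -2.125, 0.0]
wrist_force: [-1.1, -0.3, -1.1]
width: 0.282
grip_force: 108.1
[0.43101498 0.149325   0.14412128] 423 267 [317.6 -13. ]
t 12.025 pos [0.431  0.1493 0.1441] yaw 85.13 tool d [-0.1429  0.0814 -0.006 ] turn 0.7877 q [ 0.28 -0.08  2.15 -0.    1.08  0.36]
```

View pics/w4.png

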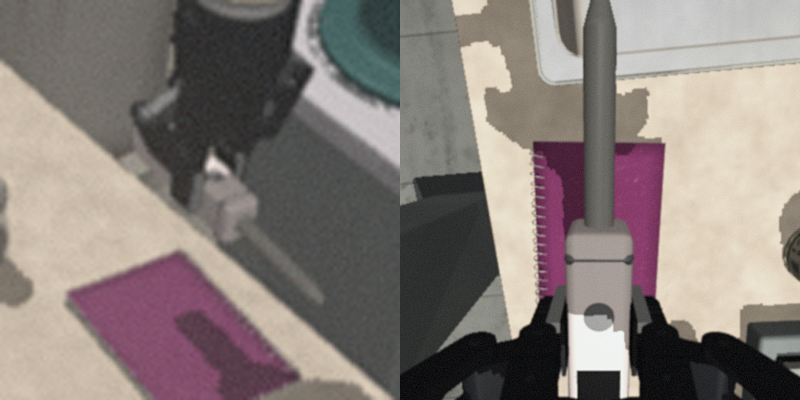

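The probe is held by the handle alone and looks roughly level. The tip is at about (460,297) in side-image pixels and at column 317 in the wrist view. I'll compute where the tip sits in the tool frame.

```bash
python3 - <<'E'
from h import *
import pickle
c=pickle.load(open("w4.pkl","rb")); cs=bot.camera_info("side")
T=np.array([.4313,.1494,.1448]); h=np.radians(85.1); u=np.array([np.cos(h),np.sin(h),0]); n=np.array([-u[1],u[0],0])
K,E=np.array(cs["intrinsics"]),np.array(cs["extrinsics"])
for uv in [(459,296.5),(460.5,297.5)]:
    d=E[:3,:3]@np.linalg.inv(K)@np.array([*uv,1]); o=E[:3,3]; p=o+d*(n@(T-o))/(n@d); print("tip",p,"along",(p-T)@u,"dz",p[2]-T[2])
im=cv2.imread("w4raw.png"); print("rows", [im[r,300:335].mean(1).astype(int)[14:20].tolist() for r in (0,1,3)])
for dz in(.0,.006,.0125,.018): print(dz,proj(c,T+.120*u+[0,0,dz]),proj(c,T+.040*u+[0,0,dz]))
E
```

```text
tip [0.44152763 0.26870017 0.1574843 ] along 0.11973777114530634 dz 0.012684297528535199
tip [0.44191566 0.27322636 0.15859905] along 0.12428057071346457 dz 0.013799048361134686
rows [[88, 101, 95, 102, 102, 102], [89, 95, 96, 100, 99, 101], [94, 91, 94, 94, 100, 102]]
0.0 [317.76027899   9.1583134 ] [317.73121772 220.07890802]
0.006 [317.72873227   2.39824286] [317.70338708 223.01610022]
0.0125 [317.69090874  -5.7068712 ] [317.67054288 226.4824132 ]
0.018 [317.65546306 -13.30243994] [317.64026983 229.67737159]
```

```bash
python3 - <<'E'
from h import *
import pickle
for f,uv in (("w3.pkl",(530,308)),("w1.pkl",(560,47))):
    print(ray(pickle.load(open(f,"rb")),uv,.049))
E
python3 jog.py '[[0,0,0,0.12],[0,0,0,0.18],[0,0,0,0.18],[0,0,0,0.18],[0,0,0,0.18]]'
python3 jog.py '[[0,0,0,0.18],[0,0,0,0.12],[0,0,0,0.083],[0,0,0,0]]'
python3 jog.py '[[-0.004,0.049,0,0],[-0.004,0.049,0,0],[-0.004,0.049,0,0],[-0.004,0.049,0,0],[-0.004,0.049,0,0]]'
python3 jog.py '[[0,0,0.03,0],[0,0,0,0],[0,0,0,0]]'
python3 - <<'E'
from h import *
import pickle
c0=bot.camera_info("wrist"); im=bot.read_camera("wrist"); s=bot.read_camera("side"); cs=bot.camera_info("side")
cv2.imwrite("w5raw.png",im[:,:,::-1]);cv2.imwrite("s5raw.png",s[:,:,::-1]); pickle.dump(c0,open("w5.pkl","wb"))
u,v=map(int,proj(cs,[.592,-.06,.08])); print(u,v)
cv2.imwrite("pics/w5.png",np.hstack([cv2.resize(s[v-60:v+60,u-60:u+60],(400,400),interpolation=2),im[:400,120:520]])[:,:,::-1])
h=np.radians(15); p=np.array([.592,-.0617])-.121*np.array([np.cos(h),np.sin(h)]); to([*p,.06],15)
E
```

```text
[0.59441664 0.01661465 0.049     ]
[ 0.5911925 -0.1273158  0.049    ]
time: 12.65
tool_pos: [0.431, 0.1493, 0.1437]
tcp_rot: [-2.982, -0.988, 0.006]
wrist_force: [-0.1, 0.2, -1.2]
width: 0.282
grip_force: 108.0
time: 13.15
tool_pos: [0.4312, 0.1494, 0.144]
tcp_rot: [3.114, 0.413, -0.005]
wrist_force: [-0.5, -0.5, -1.8]
width: 0.281
grip_force: 108.0
time: 13.78
tool_pos: [0.4763, -0.0935, 0.1448]
tcp_rot: [-3.114, -0.414, 0.002]
wrist_force: [0.2, 1.5, -1.3]
width: 0.281
grip_force: 108.4
time: 14.15
tool_pos: [0.4763, -0.0916, 0.1154]
tcp_rot: [-3.114, -0.413, 0.002]
wrist_force: [0.4, 0.6, -0.4]
width: 0.28
grip_force: 108.5
313 261
t 14.25 pos [ 0.4773 -0.0916  0.1164] yaw 15.14 tool d [-0.0025  0.0008  0.0564] turn 0.0025 q [-0.24  0.01  2.12  0.    1.01  1.07]
```

View pics/w5.png

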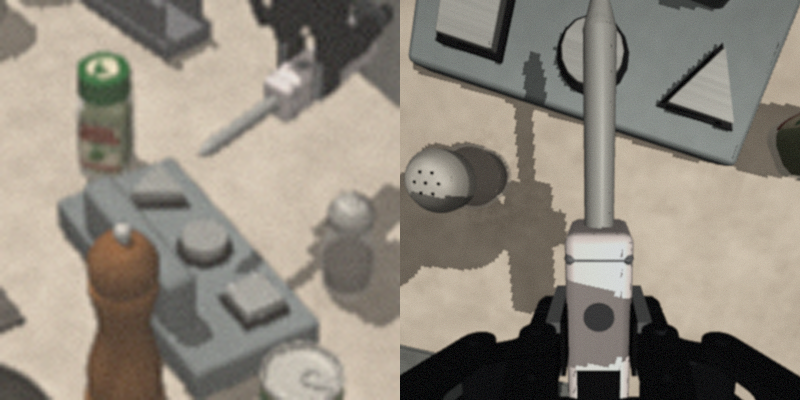

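In the wrist view the disc's top is centred at about raw (313,49) and the triangle's top at about (428,94). The tip is at side pixel (314,247).

```bash
python3 - <<'E'
from h import *
import pickle
c=pickle.load(open("w5.pkl","rb")); cs=bot.camera_info("side")
print("round",ray(c,(313,49),.049),"tri",ray(c,(428,94),.049))
T=np.array([.4765,-.0915,.1158]); h=np.radians(15.1); u=np.array([np.cos(h),np.sin(h),0]); n=np.array([-u[1],u[0],0])
K,E=np.array(cs["intrinsics"]),np.array(cs["extrinsics"])
d=E[:3,:3]@np.linalg.inv(K)@np.array([313.9,246.9,1]); o=E[:3,3]; p=o+d*(n@(T-o))/(n@d); print("tip",p,"along",(p-T)@u,"dz",p[2]-T[2])
cw=np.array(c["extrinsics"])[:3,3]; print("cam",cw)
# side view pads
for uv in((205,236),(159,190),(253,296)): print("side pad",ray(cs,(253+uv[0]*.3,201+uv[1]*.3),.049))
E
```

```text
round [ 0.59366154 -0.05613394  0.049     ] tri [ 0.5886019  -0.12606209  0.049     ]
tip [ 0.5897759  -0.06093582  0.12633918] along 0.11732688512713418 dz 0.010539175414883487
cam [ 0.54322252 -0.07299305  0.25839003]
side pad [ 0.59066664 -0.05643025  0.049     ]
side pad [ 0.59218865 -0.1189632   0.049     ]
side pad [0.59606062 0.01539317 0.049     ]
```

```bash
python3 jog.py '[[0.001,-0.0027,0.03,0],[0,0,0.02,0],[0,0,0.01,0],[0,0,0,0]]'
python3 jog.py '[[0,0,0.004,0],[0,0,0.004,0],[0,0,0.002,0],[0,0,0,0]]'
python3 jog.py '[[0,0,0.001,0],[0,0,0.001,0],[0,0,0,0]]'
```

```text
time: 14.75
tool_pos: [0.477, -0.0888, 0.0556]
tcp_rot: [-3.114, -0.413, 0.001]
wrist_force: [-0.4, 0.4, -0.8]
width: 0.277
grip_force: 108.5
time: 15.25
tool_pos: [0.477, -0.0892, 0.0456]
tcp_rot: [-3.114, -0.411, 0.0]
wrist_force: [-0.3, -0.0, -1.8]
width: 0.281
grip_force: 108.5
time: 15.62
tool_pos: [0.4772, -0.0893, 0.0437]
tcp_rot: [3.114, 0.411, 0.0]
wrist_force: [-0.4, -0.2, 0.8]
width: 0.281
grip_force: 108.5
```

```bash
python3 jog.py '[[0,0,0.001,0],[0,0,0.001,0],[0,0,0,0]]'
python3 jog.py '[[0,0,0.001,0],[0,0,0.001,0],[0,0,0,0]]'
python3 - <<'E'
from h import *
F=[]
for i in range(3):
    s=bot.read_camera("side"); F.append(np.round(bot.read_state()["wrist_force"][2],2))
print(F,bot.read_state()["tool_pos"])
cs=bot.camera_info("side");u,v=map(int,proj(cs,[.592,-.06,.05]))
cv2.imwrite("pics/s6.png",cv2.resize(s[v-40:v+40,u-50:u+50],(750,600),interpolation=2)[:,:,::-1])
E
```

```text
time: 16.0
tool_pos: [0.4772, -0.0892, 0.0416]
tcp_rot: [3.114, 0.412, 0.0]
wrist_force: [0.2, -0.1, -0.5]
width: 0.285
grip_force: 108.5
time: 16.38
tool_pos: [0.4771, -0.0892, 0.0396]
tcp_rot: [3.114, 0.412, 0.0]
wrist_force: [-0.2, 0.2, 0.7]
width: 0.285
grip_force: 108.6
[np.float64(1.43), np.float64(2.78), np.float64(0.74)] [ 0.4771671  -0.0892366   0.03967641]
```

View pics/s6.png

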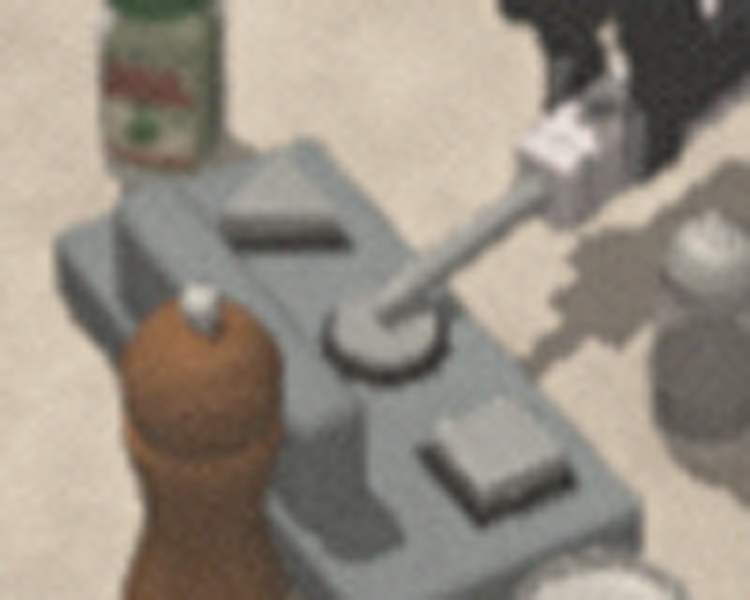

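The tip sits near the middle of the disc and the disc looks partly down. I'll press slightly further, hold, and measure the force by averaging.

```bash
python3 jog.py '[[0,0,0.001,0],[0,0,0.0005,0],[0,0,0,0],[0,0,0,0]]'
python3 - <<'E'
from h import *
F=[]
for i in range(6):
    s=bot.read_camera("top"); F.append(np.round(bot.read_state()["wrist_force"][2],2))
print(F,bot.read_state()["tool_pos"])
s=bot.read_camera("side"); cs=bot.camera_info("side");u,v=map(int,proj(cs,[.592,-.06,.05]))
im=cv2.resize(s[v-40:v+40,u-50:u+50],(750,600),interpolation=2)[:,:,::-1]; cv2.imwrite("s7.png",im)
# dark collar band under each pad: column profile
g=im.mean(2)
o=cv2.imread("pics/s6.png").mean(2); 
b=cv2.resize(cv2.imread("s5raw.png")[v-40:v+40,u-50:u+50],(750,600),interpolation=2).mean(2)
for n,a in (("up",b),("s6",o),("now",g)): print(n,a[330:420:6,370:390].mean(1).astype(int).tolist())
E
```

```text
time: 17.02
tool_pos: [0.4772, -0.0892, 0.0383]
tcp_rot: [3.114, 0.412, 0.0]
wrist_force: [-1.7, -1.2, 3.6]
width: 0.283
grip_force: 108.9
[np.float64(4.46), np.float64(4.42), np.float64(3.92), np.float64(3.69), np.float64(3.45), np.float64(4.61)] [ 0.47715822 -0.08920552  0.03819502]
up [160, 160, 153, 129, 113, 102, 86, 68, 60, 78, 114, 139, 142, 141, 141]
s6 [150, 161, 162, 160, 156, 135, 101, 71, 58, 80, 114, 137, 143, 141, 138]
now [149, 157, 159, 162, 158, 139, 103, 69, 60, 78, 114, 139, 141, 141, 139]
```

Round is fully down (about 4–5 N) and was held well over 0.5 s. Now release and go to square.

```bash
python3 jog.py '[[0,0,-0.01,0],[0,0,-0.03,0],[0,0,-0.03,0],[0,0,0,-0.16],[0,0,0,-0.16]]'
python3 jog.py '[[0,0,0,-0.149],[0.0366,0.0024,0,0],[0,0,0,0],[0,0,0,0]]'
python3 - <<'E'
from h import *
h=np.radians(42); p=np.array([.595,.0140])-.120*np.array([np.cos(h),np.sin(h)]); to([*p,.05],42)
E
```

```text
time: 18.0
tool_pos: [0.4766, -0.089, 0.1084]
tcp_rot: [-3.006, -0.911, 0.001]
wrist_force: [0.5, -0.4, -1.3]
width: 0.284
grip_force: 108.5
time: 18.5
tool_pos: [0.5048, -0.0664, 0.1075]
tcp_rot: [-2.932, -1.125, 0.003]
wrist_force: [0.3, 0.8, -0.7]
width: 0.282
grip_force: 108.5
t 18.5 pos [ 0.5048 -0.0664  0.1075] yaw 41.97 tool d [0.0009 0.0007 0.0575] turn -0.0005 q [-0.18  0.07  2.08 -0.    1.    0.66]
```

```bash
python3 jog.py '[[0.001,0.0007,0.03,0],[0,0,0.02,0],[0,0,0.0075,0],[0,0,0.003,0],[0,0,0,0]]'
python3 jog.py '[[0,0,0.002,0],[0,0,0.002,0],[0,0,0.002,0],[0,0,0,0]]'
python3 jog.py '[[0,0,0.001,0],[0,0,0.001,0],[0,0,0,0]]'
python3 - <<'E'
from h import *
F=[]
for i in range(4):
    s=bot.read_camera("side"); F.append(np.round(bot.read_state()["wrist_force"][2],2))
print(F,bot.read_state()["tool_pos"])
cs=bot.camera_info("side");u,v=map(int,proj(cs,[.592,-.03,.05]))
cv2.imwrite("pics/s8.png",cv2.resize(s[v-40:v+40,u-50:u+50],(750,600),interpolation=2)[:,:,::-1])
E
```

```text
time: 19.12
tool_pos: [0.5073, -0.0666, 0.0481]
tcp_rot: [2.933, 1.124, 0.001]
wrist_force: [-0.2, 0.7, -0.7]
width: 0.282
grip_force: 108.5
time: 19.62
tool_pos: [0.5076, -0.0664, 0.0418]
tcp_rot: [2.933, 1.124, 0.001]
wrist_force: [-0.1, 0.4, 0.9]
width: 0.285
grip_force: 108.6
time: 20.0
tool_pos: [0.5075, -0.0664, 0.0397]
tcp_rot: [2.933, 1.124, 0.001]
wrist_force: [1.0, -0.5, 0.6]
width: 0.287
grip_force: 108.7
[np.float64(1.11), np.float64(1.22), np.float64(1.29), np.float64(1.03)] [ 0.50730443 -0.06635551  0.03972865]
```

View pics/s8.png

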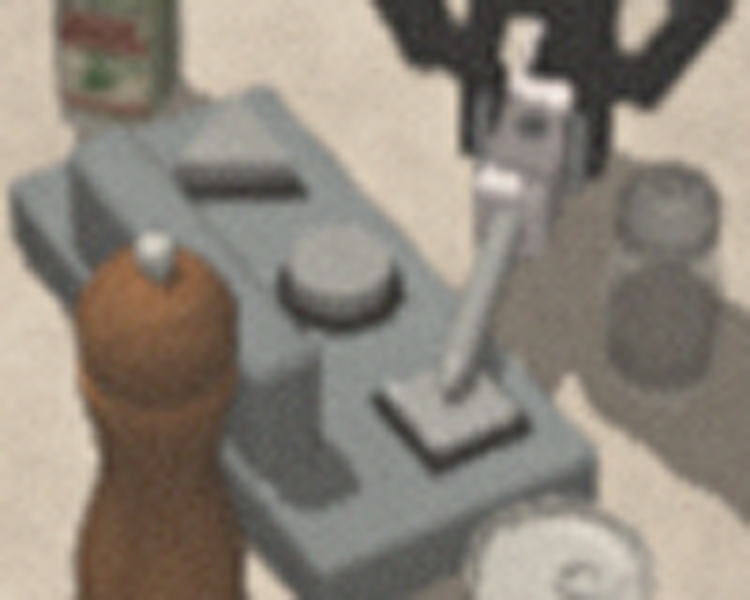

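The tip is near the middle of the square pad, which is nearly down, and round has come back up. The shaker is clear.

```bash
python3 jog.py '[[0,0,0.0012,0],[0,0,0,0],[0,0,0,0],[0,0,0,0],[0,0,0,0]]'
python3 jog.py '[[0,0,0,0],[0,0,0,0]]'
python3 jog.py '[[0,0,-0.01,0],[0,0,-0.03,0],[0,0,-0.03,0],[-0.03,0,0,0],[0,0,0,0.16]]'
python3 jog.py '[[0,0,0,0.16],[0,0,0,0.15],[0,0,0,0],[0,0,0,0]]'
python3 - <<'E'
from h import *
h=np.radians(15); p=np.array([.591,-.1275])-.119*np.array([np.cos(h),np.sin(h)]); to([*p,.1],15)
E
```

```text
time: 20.82
tool_pos: [0.5073, -0.0664, 0.0385]
tcp_rot: [2.933, 1.124, 0.001]
wrist_force: [0.8, 0.1, 3.5]
width: 0.282
grip_force: 108.9
time: 21.08
tool_pos: [0.5073, -0.0664, 0.0385]
tcp_rot: [2.933, 1.124, 0.001]
wrist_force: [0.6, 0.2, 3.3]
width: 0.288
grip_force: 108.9
time: 21.7
tool_pos: [0.4821, -0.087, 0.1081]
tcp_rot: [-3.015, -0.879, 0.005]
wrist_force: [0.0, -0.0, -1.4]
width: 0.281
grip_force: 108.4
time: 22.2
tool_pos: [0.484, -0.0863, 0.108]
tcp_rot: [-3.114, -0.414, 0.002]
wrist_force: [0.4, -0.2, -0.9]
width: 0.283
grip_force: 108.4
t 22.2 pos [ 0.484  -0.0863  0.108 ] yaw 15.15 tool d [-0.0265  0.0674  0.008 ] turn 0.0027 q [-0.23  0.03  2.11 -0.    1.    1.08]
```

```bash
python3 jog.py '[[-0.0132,0.0337,0,0],[-0.0132,0.0337,0,0],[0,0,0.03,0],[0,0,0.02,0],[0,0,0.008,0]]'
python3 jog.py '[[0,0,0.003,0],[0,0,0.003,0],[0,0,0.003,0],[0,0,0.001,0],[0,0,0,0]]'
python3 - <<'E'
from h import *
F=[]
for i in range(4):
    s=bot.read_camera("side"); F.append(np.round(bot.read_state()["wrist_force"][2],2))
print(F,bot.read_state()["tool_pos"])
cs=bot.camera_info("side");u,v=map(int,proj(cs,[.592,-.09,.05]))
cv2.imwrite("pics/s9.png",cv2.resize(s[v-40:v+40,u-50:u+50],(750,600),interpolation=2)[:,:,::-1])
E
```

```text
time: 22.82
tool_pos: [0.4753, -0.158, 0.0489]
tcp_rot: [-3.113, -0.412, 0.005]
wrist_force: [0.4, -0.2, -0.3]
width: 0.281
grip_force: 108.6
time: 23.45
tool_pos: [0.4774, -0.1585, 0.0409]
tcp_rot: [3.114, 0.41, 0.002]
wrist_force: [0.7, 0.4, 0.3]
width: 0.284
grip_force: 108.7
[np.float64(0.7), np.float64(1.16), np.float64(0.92), np.float64(1.08)] [ 0.47724315 -0.1584827   0.04077588]
```

View pics/s9.png

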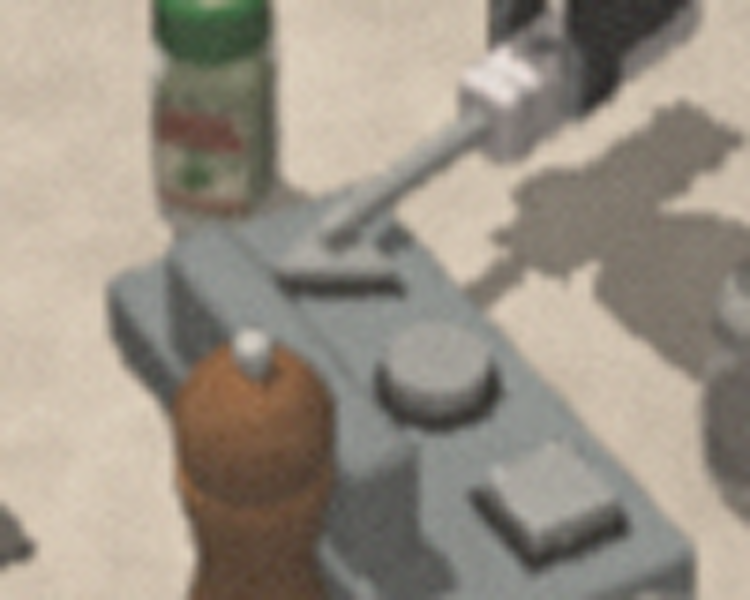

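The tip sits within about 4 mm of the triangle's centroid, and the pad is partly down. I'll press on.

```bash
python3 jog.py '[[0,0,0.001,0],[0,0,0.001,0],[0,0,0.0003,0],[0,0,0,0]]'
python3 jog.py '[[0,0,0,0],[0,0,0,0],[0,0,0,0]]'
python3 - <<'E'
from h import *
F=[]
for i in range(4):
    s=bot.read_camera("side"); F.append(np.round(bot.read_state()["wrist_force"][2],2))
print(F,bot.read_state()["tool_pos"])
E
```

```text
time: 24.15
tool_pos: [0.4772, -0.1585, 0.0384]
tcp_rot: [3.114, 0.41, 0.002]
wrist_force: [0.8, 1.0, 2.3]
width: 0.283
grip_force: 109.0
time: 24.52
tool_pos: [0.4771, -0.1585, 0.0383]
tcp_rot: [3.114, 0.41, 0.001]
wrist_force: [3.0, 0.4, 3.1]
width: 0.285
grip_force: 109.0
[np.float64(2.43), np.float64(2.94), np.float64(2.8), np.float64(3.42)] [ 0.47711592 -0.1584596   0.03829842]
```

```bash
python3 jog.py '[[0,0,-0.01,0],[0,0,-0.03,0],[0,0,-0.04,0],[0,0,-0.03,0],[0.003,-0.03,0,0]]'
python3 jog.py '[[0.006,-0.05,0,0],[0.006,-0.05,0,0],[0.006,-0.05,0,0],[0.006,-0.05,0,0],[0.006,-0.05,0,0]]'
python3 jog.py '[[0.003,-0.0266,0,0],[0,0,0,-0.12],[0,0,0,-0.18],[0,0,0,-0.18],[0,0,0,-0.18]]'
python3 jog.py '[[0,0,0,-0.18],[0,0,0,-0.18],[0,0,0,-0.12],[0,0,0,-0.08],[0,0,0,0]]'
python3 - <<'E'
from h import *
to([.4325,.147,.03],85)
E
```

```text
time: 25.35
tool_pos: [0.4726, -0.13, 0.1508]
tcp_rot: [3.113, 0.407, 0.003]
wrist_force: [0.3, 0.5, -1.1]
width: 0.287
grip_force: 108.7
time: 25.98
tool_pos: [0.4336, 0.1214, 0.1472]
tcp_rot: [3.114, 0.41, -0.006]
wrist_force: [0.8, 0.2, -1.5]
width: 0.282
grip_force: 108.7
time: 26.6
tool_pos: [0.4298, 0.1463, 0.1469]
tcp_rot: [-2.809, -1.406, 0.008]
wrist_force: [-0.3, -0.7, -1.4]
width: 0.286
grip_force: 108.6
time: 27.22
tool_pos: [0.4303, 0.1464, 0.1471]
tcp_rot: [-2.318, -2.119, 0.006]
wrist_force: [0.4, -1.0, -1.8]
width: 0.282
grip_force: 108.6
t 27.225 pos [0.4303 0.1464 0.1471] yaw 84.86 tool d [0.001  0.0025 0.1171] turn -0.0024 q [ 0.27 -0.09  2.15 -0.    1.09  0.36]
```

```bash
python3 jog.py '[[0.001,0.002,0.045,0],[0,0,0.045,0],[0,0,0.023,0],[0,0,0.008,0],[0,0,0,0]]'
python3 jog.py '[[0,0,0.002,0],[0,0,0.002,0],[0,0,0,0]]'
python3 jog.py '[[0,0,0.002,0],[0,0,0,0]]'
python3 jog.py '[[0,0,0.001,0],[0,0,0,0]]'
```

```text
time: 27.85
tool_pos: [0.4337, 0.1477, 0.0269]
tcp_rot: [-2.318, -2.119, 0.002]
wrist_force: [0.6, -0.6, -1.2]
width: 0.282
grip_force: 108.6
time: 28.22
tool_pos: [0.4345, 0.148, 0.0236]
tcp_rot: [2.318, 2.12, 0.001]
wrist_force: [-0.3, 0.4, -0.9]
width: 0.288
grip_force: 108.6
time: 28.48
tool_pos: [0.4341, 0.1479, 0.021]
tcp_rot: [-2.318, -2.12, 0.0]
wrist_force: [-1.1, 0.3, -0.9]
width: 0.285
grip_force: 108.6
time: 28.72
tool_pos: [0.4341, 0.1479, 0.02]
tcp_rot: [-2.318, -2.12, 0.0]
wrist_force: [-0.4, 0.3, -1.3]
width: 0.285
grip_force: 108.6
```

```bash
python3 jog.py '[[0,0,0.001,0],[0,0,0.001,0],[0,0,0,0]]'
python3 jog.py '[[0,0,0.001,0],[0,0,0,0]]'
python3 jog.py '[[0,0,0.0007,0],[0,0,0,0]]'
```

```text
time: 29.1
tool_pos: [0.434, 0.1479, 0.0179]
tcp_rot: [-2.318, -2.12, 0.0]
wrist_force: [-0.7, 0.1, -1.0]
width: 0.284
grip_force: 108.6
time: 29.35
tool_pos: [0.4343, 0.1479, 0.0173]
tcp_rot: [2.318, 2.12, 0.0]
wrist_force: [0.2, 0.1, 0.7]
width: 0.282
grip_force: 109.1
time: 29.6
tool_pos: [0.4343, 0.148, 0.0173]
tcp_rot: [-2.318, -2.12, 0.0]
wrist_force: [-4.2, -1.7, 8.1]
width: 0.284
grip_force: 110.2
```

```bash
python3 jog.py '[[0,0,-0.0007,0],[0,0,0,0]]'
python3 jog.py '[[0,0,0,0],[0,0,0,0],[0,0,0,0],[0,0,0,0]]' 0.65 30
python3 jog.py '[[0,0,-0.02,0],[0,0,-0.04,0],[0,0,-0.05,0],[-0.04,0,-0.03,0],[-0.04,0,0,0]]'
python3 jog.py '[[-0.03,0,0,0],[0,0,0,0],[0,0,0,0]]'
python3 - <<'E'
from h import *
w=bot.read_camera("wrist"); t=bot.read_camera("top")
cv2.imwrite("pics/end.png",np.hstack([cv2.resize(t[180:300,170:380],(440,400),interpolation=2)[:,:400],cv2.resize(w,(400,400))])[:,:,::-1])
E
```

```text
time: 29.85
tool_pos: [0.4343, 0.148, 0.0173]
tcp_rot: [2.318, 2.12, 0.0]
wrist_force: [-0.7, -0.3, 3.5]
width: 0.285
grip_force: 109.1
time: 30.35
tool_pos: [0.4342, 0.1479, 0.017]
tcp_rot: [-2.318, -2.12, 0.0]
wrist_force: [-0.0, -0.0, -0.4]
width: 0.656
grip_force: 0.0
time: 30.98
tool_pos: [0.4296, 0.068, 0.1607]
tcp_rot: [2.313, 2.119, 0.009]
wrist_force: [-0.1, 0.5, -0.7]
width: 0.648
grip_force: 0.0
time: 31.35
tool_pos: [0.4244, 0.0387, 0.157]
tcp_rot: [-2.318, -2.119, -0.001]
wrist_force: [-0.2, -0.5, -0.1]
width: 0.655
grip_force: 0.0
```

View pics/end.png

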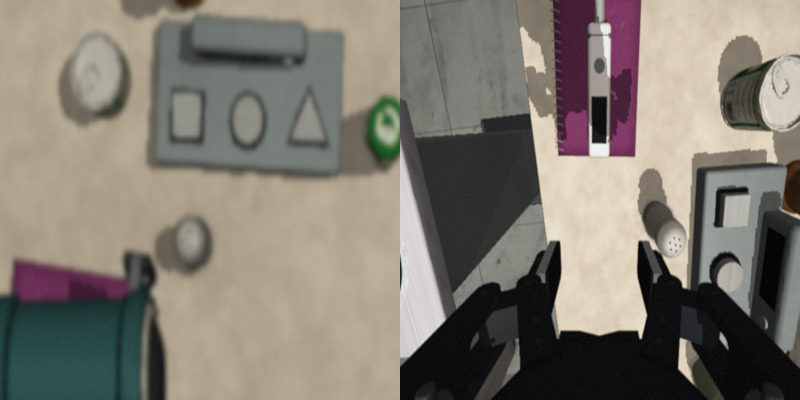

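The probe lies flat and centred on the notepad, the pads are up, the other things stand undisturbed, and the gripper is clear.

```bash
python3 -c "
from workcell import bot
print(bot.finish_job())"
```

```text
the job is handed in; nothing more can be done
None
```

The job is handed in at about 31 s: the probe was regrasped by its handle, the round, square and triangular pads were each pressed fully down for over half a second in that order, and it now lies flat over the middle of the notepad with nothing else seen to have moved; the hand-in gave no verdict.

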